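# Push tipped sample tiles back and close the rack's gate

## Task

Two of the three stone sample tiles in the display rack have tipped forward. With the fingertips push each of those two back in its slot until it leans on the back rail like the third one, and only then push the rack's wire gate up and over towards the tiles until it is fully at its stop. Do not lift or take out any tile, leave the third tile as it is, and do not disturb the small tin, the drill core, the brush or the scraper at the rack.

Things in the scene. Friction and masses are not known exactly. Their poses are not given: they have to be found in the camera images.
- rack: fixed rack (mm): origin on the bench (z 0) under the middle of the tile trough; x away from the robot to the back rail, y along the row. Base plate 12 thick, x -150 to +75, y +-200. Trough floor z 12, 21 wide between lips 8 high; slots at y -115, 0, +115, in any order. Fixed 10 mm round rails along y: front rail z 60, x -24; back rail z 110, x +37.
- gate (a joint): angle (rad) of the wire gate, a U of 10 mm steel bar hinged at the rack's front. 0: arms 55 degrees above horizontal, cross bar towards the robot; grows as the bar is pushed up and over towards the tiles (rack +x); stop at 1.13 (bar just in front of the tiles). Stays where it is left (friction 0.1 N m, 0.15 kg: 1 to 3 N at the bar). Starts at 0 to 0.15.
- gate_bar (a point): middle of the gate's cross bar, on its centre line (bar 10 mm diameter, 374 mm long along rack y), 110 mm from the hinge axis. At joint 0 it is at rack x -123, z 120; at the stop at rack x -5, z 125.
- gate_hinge (a point): middle of the gate's hinge axis (along rack y), at rack x -60, z 30 mm. The gate's two side arms stand at rack y +-187.
- tile_a: pale stone tile, dark soiled patch on its front; 15 thick (own x) x 96 wide (y) x 140 high (z), about 0.45 kg, in the rack's trough; origin at the centre of its underside. Starts tipped forward on the front rail, in any slot. Pushed at its upper front towards rack +x it pivots about its foot, balances up to about 6 degrees past upright, then falls back on the back rail by itself.
- tile_a_top (a point): middle of the tile's top end face (140 mm up the tile from its origin). Against the back rail it is at rack x about +34 mm, upright at about 0, tipped forward at about -34.
- tile_b: pale stone tile, dark soiled patch on its front; 15 thick (own x) x 96 wide (y) x 140 high (z), about 0.45 kg, in the rack's trough; origin at the centre of its underside. Starts tipped forward on the front rail, in any slot. Pushed at its upper front towards rack +x it pivots about its foot, balances up to about 6 degrees past upright, then falls back on the back rail by itself.
- tile_b_top (a point): middle of the tile's top end face (140 mm up the tile from its origin). Against the back rail it is at rack x about +34 mm, upright at about 0, tipped forward at about -34.
- tile_c: pale stone tile, dark soiled patch on its front; 15 thick (own x) x 96 wide (y) x 140 high (z), about 0.45 kg, in the rack's trough; origin at the centre of its underside. It starts where it should be, leaning 14 degrees on the back rail, and is left alone.
- tile_c_top (a point): middle of the tile's top end face (140 mm up the tile from its origin). Against the back rail it is at rack x about +34 mm, upright at about 0, tipped forward at about -34.
- tin: bystander: small loose aluminium tin, 40 diameter x 26 high, standing on the rack's base in front of the front rail; origin at its underside
- core: bystander: small loose reddish drill core, 32 diameter x 30 high, standing on the rack's base in front of the front rail; origin at its underside
- brush: bystander: hand brush lying on the bench left (+y) of the rack, under 40 high; origin under its middle
- scraper: bystander: scraper lying on the bench right (-y) of the rack, under 40 high; origin under its middle
There are look-alikes about, which are no part of the job. What is shaped like the tile_a but blue or red is not meant.

How it is judged:
By the outcome, as a careful person would: the job done as asked, in the order asked, and still so for the second after the job is handed in, with the robot touching nothing.
It also fails if it takes over 56 s, if anything falls off the work surface, if the arm or the gripper's body presses on something with over 40 N, if the wrist force passes 120 N, or if a joint passes its speed limit or range.

## Robot

A 7-joint arm with a two-finger parallel gripper is mounted at the origin on the work surface. World frame = base frame: x ahead of the robot, y to its left, z up, the work surface at z = 0. Lengths are in m, angles in rad, forces in N, time in s.
With the tool pointing down it reaches from about 0.4 to 0.85 m from the base axis. Payload 4.5 kg.
Tool frame: the origin (TCP) lies on the centre line of the jaws, within the pads' length; the fingertips stand 17 mm ahead of it and the grasp point (between the pads) lies 2 mm behind it; z points along the fingers, y is the line along which they close (so a half turn about z gives the same grasp; the last joint's range is limited). The gripper opens to 85 mm and grips with 20 to 120 N. Pads are 22 mm wide; open, the fingers measure 114 mm over their backs; the gripper's body (76 mm by 85 mm) begins 54 mm behind the grasp point. The pads swing forward as they close: fully open they stand 13 mm farther back than shut.
Start: joints at [1.185, 0.689, -0.195, 1.565, 0.157, 0.902, -0.215], TCP at [0.255, -0.571, 0.248] pointing down, gripper open.
Joint ranges: [-3.01, 3.01], [-0.46, 2.08], [-1.47, 1.51], [0.13, 2.56], [-1, 4.14], [0.04, 2.09], [-2.66, 2.66]. Speed limits (rad/s): [2.57, 2.57, 3.14, 3.14, 3.14, 3.14, 3.14].

## Interface

Orientations are given as a unit quaternion [x, y, z, w].
In Python, from plant import readout, read_camera, order gives the robot as it stands.
- The arm moves only by the tool servo_tool, never from a script. Its argument "series" is a list of rows, each a list of 2 entries, a list of its own where there are three numbers: the shift along the tool's x, y, z in cm, then the turn about the tool's z in rad. In form: [[[x, y, z], yaw], ...]. A call has 1 to 8 rows; each row is the pose to reach, as a shift and turn from the pose commanded when the call began, along the tool's axes at that moment; what a row does not reach only later rows make up. A row lasts 1/12 s, in which the tool goes at most 41.7 mm and 7.16 degrees, less where a joint would pass 70% of its speed; a pose out of reach is approached as far as the arm can. A call with a gripper value outside its range is refused whole. "jaw" is the finger opening in cm, from 0 to 8.54, set as the call begins (left out, the last holds). The fingers move at their own pace and stop on an object; "force" is the grip in N (left out, the last holds). Time passes only in rows, so rows that repeat a pose let the fingers close. It gives the time, the measured TCP pose, the force, the opening and the grip force at its end, in the units of the state.
- readout.state(): the state, without advancing time (a new reading comes with each control period).
- read_camera(name): name is "scene" or "top" or "wrist"; returns a dict with "img" (384x512x3 uint8, blue, green, red), "vfov" (degrees; the focal length in pixels is half the picture's height over the tangent of half this angle, whatever the lens; pixels are square), "cx", "cy" (the principal point, pixels), "D" ([k1, k2, p1, p2, k3] as OpenCV has them; the pictures are not rectified), "world_from_camera" (4x4, takes a point from camera to world coordinates). Camera axes: x right, y down, z forward; pixel columns grow to the right and rows downward; lengths in m; the calibration is good to about 2 mm. A picture is of the moment at which its call begins. There is no depth.
- order.hand_in(): hands the job in; it is judged then, once.
The state is a dict: "t": time; "qpos": joint angles; "qd": joint speeds; "joint_efforts": joint torques, N m; "tool_pos": TCP position; "orientation": TCP orientation; "ft_force": force on the tool from outside, world axes, zero at the start; "torque": the same for the moment, N m; "finger_gap": finger opening in m; "gripper_force": force on a finger pad.
Only numpy, scipy, OpenCV 4.12 (cv2) and the standard library are available. Lean on these libraries where they do the work, as an engineer would, in place of code of your own. Each camera call takes 0.05 s, during which the arm holds its last target. There are 200 camera calls.

## Working session

There is one attempt and no reset: what is moved stays moved. The work goes in short steps, Python scripts to look and compute and a tool call to move; the robot and the scene stay as the last step left them, time stands still between calls to the robot, and variables do not carry over. Pictures are saved under pics/ and viewed, at most 10 in all, crops included, and the job is handed in when it is done.

Besides the shell and the picture viewer there is one more tool, called after "Request:" by a JSON object that holds its "api" and its "payload". servo_tool: Moves the arm, as the interface text tells. Its arguments: {"type":"object","properties":{"series":{"type":"array","items":{"type":"array"}},"jaw":{"type":"number"},"force":{"type":"number"}},"required":["series"]}

```bash
mkdir -p pics; ls; python3 - <<'E'
from plant import readout, read_camera
import cv2,numpy as np
print(readout.state())
for n in("scene","top"):
    c=read_camera(n); cv2.imwrite(f"pics/{n}0.png",cv2.resize(c["img"],(800,600),interpolation=cv2.INTER_CUBIC)); print(n,c["vfov"],c["cx"],c["cy"],c["D"],np.round(c["world_from_camera"],3).tolist())
    np.savez(f"{n}0.npz",**{k:np.array(v) for k,v in c.items()})
E
```

```text
pics
{'t': 0.0, 'qpos': array([ 1.18484398,  0.69000408, -0.19451132,  1.56637749,  0.15730786,
        0.90244728, -0.21506763]), 'qd': array([7.57337538e-04, 1.34979306e-03, 2.92700112e-05, 4.29623686e-04,
       9.21170872e-04, 1.01333267e-03, 5.16119133e-05]), 'joint_efforts': array([-6.06840404e-04, -5.39605236e+01, -1.26704101e+00, -1.58544499e+01,
        9.00298561e-03,  9.41138860e-03, -6.97853875e-05]), 'tool_pos': array([ 0.25441087, -0.57019727,  0.24746247]), 'orientation': array([ 9.78043416e-01,  2.08399199e-01, -2.57024277e-04, -8.85384017e-04]), 'ft_force': array([-0.22262694, -0.46395577,  0.68432458]), 'torque': array([ 0.02146317,  0.03013811, -0.02001007]), 'gripper_force': 0.0, 'finger_gap': 0.08538138240644548}
scene 53.971437555165025 256.1447471455579 193.44421965638378 [-0.12828775  0.          0.          0.          0.        ] [[-0.034, 0.833, -0.552, 1.145], [0.999, 0.036, -0.007, 0.033], [0.014, -0.552, -0.834, 1.006], [0.0, 0.0, 0.0, 1.0]]
top 53.77897641279138 252.71593706308235 196.51726384024178 [-0.02446747  0.          0.          0.          0.        ] [[-0.009, -0.995, 0.104, 0.451], [-1.0, 0.01, 0.007, 0.043], [-0.008, -0.104, -0.995, 1.079], [0.0, 0.0, 0.0, 1.0]]
```

View pics/scene0.png

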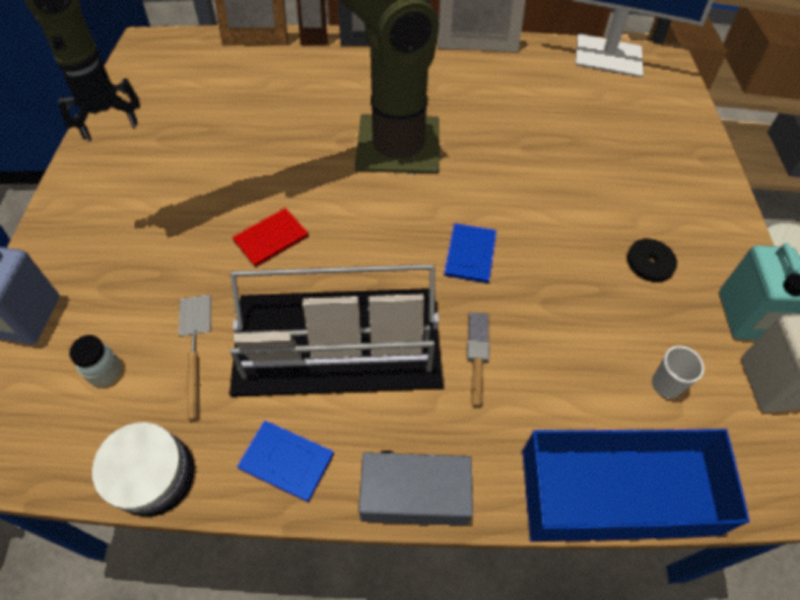

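View pics/top0.png

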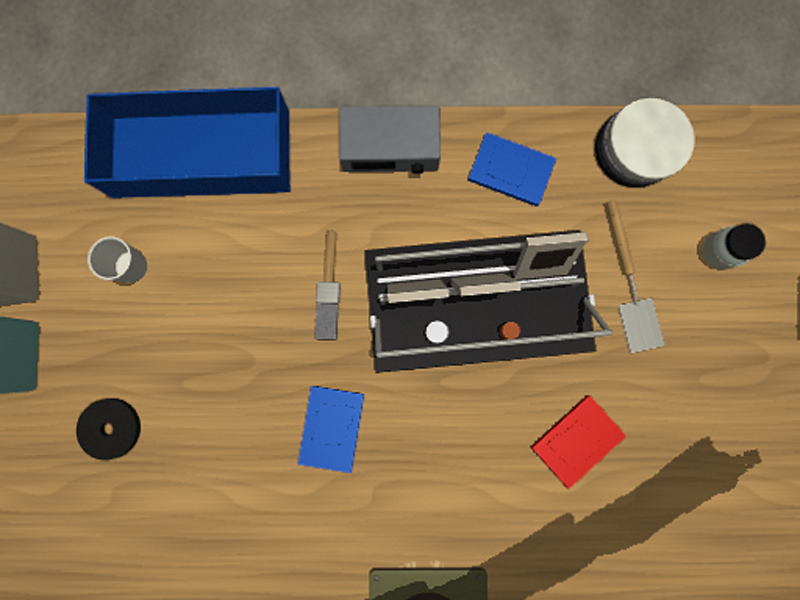

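The scene view shows the rack centred near (335,340). In the top view its base runs from (366,250) to (597,351). The middle and +y tiles are tipped forward and the -y tile leans back. The tin is at (437,331) and the core at (510,330). Next I fit the rack pose from both views and check it with an overlay.

```bash
cat > h.py <<'E'
import cv2,numpy as np
def load(n):
    return dict(np.load(n,allow_pickle=True))
def K(c):
    f=192/np.tan(np.radians(float(c["vfov"]))/2); return np.array([[f,0,float(c["cx"])],[0,f,float(c["cy"])],[0,0,1]])
def proj(c,P):
    T=np.linalg.inv(c["world_from_camera"]); r,_=cv2.Rodrigues(T[:3,:3])
    return cv2.projectPoints(np.array(P,float).reshape(-1,1,3),r,T[:3,3],K(c),np.array(c["D"],float))[0].reshape(-1,2)
def ray(c,uv):
    p=cv2.undistortPoints(np.array(uv,float).reshape(-1,1,2),K(c),np.array(c["D"],float)).reshape(-1,2)
    M=c["world_from_camera"]; return M[:3,3],(M[:3,:3]@np.c_[p,np.ones(len(p))].T).T
def at_z(c,uv,z):
    o,d=ray(c,uv); return o+d*((z-o[2])/d[:,2])[:,None]
def rw(pose,P): # rack mm -> world m
    x,y,a=pose; P=np.array(P,float).reshape(-1,3)/1000; c,s=np.cos(a),np.sin(a)
    return np.c_[x+c*P[:,0]-s*P[:,1],y+s*P[:,0]+c*P[:,1],P[:,2]]
E
python3 - <<'E'
from h import *
from scipy.optimize import least_squares
t=load("top0.npz");s=load("scene0.npz");k=.64
tp=np.array([[366,250],[375,372],[597,352]])*k; tP=[[75,200,12],[-150,200,12],[-150,-200,12]]
sp=np.array([[231,394],[442,388]])*k; sP=[[75,-200,0],[75,200,0]]
f=lambda p:np.r_[(proj(t,rw(p,tP))-tp).ravel(),(proj(s,rw(p,sP))-sp).ravel()]
r=least_squares(f,[.55,0,0]);print(r.x,r.fun.round(1)); np.save("pose.npy",r.x)
# each camera alone at known z
print(at_z(t,tp,.012).round(4).tolist(),at_z(s,sp,.0).round(4).tolist())
def crop(c,box,name):
    im=cv2.resize(c["img"],None,fx=3,fy=3,interpolation=cv2.INTER_CUBIC)
    def L(P,col):
        q=proj(c,rw(r.x,P))*3+1
        cv2.polylines(im,[q.astype(int)],False,col,1)
    L([[75,200,12],[-150,200,12],[-150,-200,12],[75,-200,12],[75,200,12]],(0,255,0))
    for g,col in((0,(255,0,255)),(.15,(255,255,0))):
        a=np.radians(125)-g; X=-60+110*np.cos(a);Z=30+110*np.sin(a); L([[-60,187,30],[X,187,Z],[X,-187,Z],[-60,-187,30]],col)
    L([[37,-190,110],[37,190,110]],(0,0,255));L([[-24,-190,60],[-24,190,60]],(0,128,255))
    x0,y0,x1,y1=box; return im[y0*3:y1*3,x0*3:x1*3]
A=crop(t,(220,130,420,250),0);B=crop(s,(130,160,330,260),0)
im=np.vstack([A,B]); print(im.shape); cv2.imwrite("pics/fit.png",cv2.resize(im,(545,600)) if im.shape[0]>600 else im)
E
```

```text
[ 0.61000298 -0.09852783  0.0830399 ] [-1.6  0.1 -0.4  0.7 -0.8  0.3 -2.3  0.8 -0.7 -0.1]
[[0.6683, 0.1025, 0.012], [0.4459, 0.0872, 0.012], [0.4778, -0.3126, 0.012]] [[0.6985, -0.2854, 0.0], [0.6684, 0.1091, 0.0]]
(660, 600, 3)
```

View pics/fit.png

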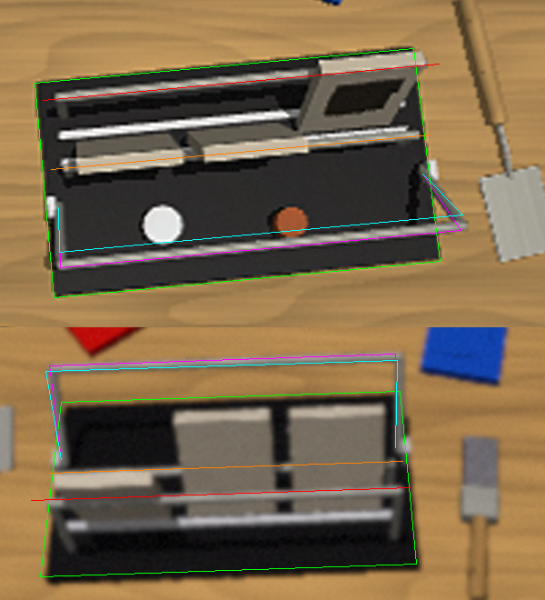

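The overlay agrees with both views to about 2 mm: rack at (0.610, -0.099), yaw 0.083, gate at about 0. The tipped tiles are in slots y=0 and +115. Open jaws centred at rack y 57 will reach both tipped tiles at once.

```bash
cat >> h.py <<'E'
from scipy.spatial.transform import Rotation as R
def plan(*pts):
    from plant import readout
    s=readout.state(); p=np.load("pose.npy"); Rt=R.from_quat(s["orientation"]).as_matrix()
    a=p[2]; d=s["tool_pos"]-[p[0],p[1],0]; c,n=np.cos(a),np.sin(a)
    print("t",round(s["t"],2),"rack pos",(1000*np.array([c*d[0]+n*d[1],-n*d[0]+c*d[1],d[2]])).round(1),"F",s["ft_force"].round(1),"yaw turn needed",round(np.arctan2(Rt[1,0],Rt[0,0])-a,4),"gap",round(s["finger_gap"],4))
    for q in pts: print(q,"->",(100*Rt.T@(rw(p,q)[0]-s["tool_pos"])).round(2))
E
python3 -c "
from h import *
plan([-75,57,248],[-75,57,130])"
```

```text
t 0.1 rack pos [-393.4 -440.6  247.5] F [-0.3 -0.3  1.2] yaw turn needed 0.3368 gap 0.0852
[-75, 57, 248] -> [ 4.650e+01 -3.644e+01  1.000e-02]
[-75, 57, 130] -> [ 46.5  -36.42  11.81]
```

Request:
{"api": "servo_tool", "payload": {"series": [[[2.9,-2.3,0],0.1],[[5.8,-4.6,0],0.2],[[8.7,-6.8,0],0.3],[[11.6,-9.1,0],0.337],[[14.5,-11.4,0],0.337],[[17.4,-13.7,0],0.337],[[20.3,-16,0],0.337],[[23.2,-18.2,0],0.337]], "jaw": 8.54}}

```text
t: 0.77
tool_pos: [0.3927, -0.3081, 0.2481]
orientation: [0.999, 0.041, -0.0, -0.0]
ft_force: [0.1, -0.6, -1.2]
finger_gap: 0.0857
gripper_force: 0.0
```

```bash
python3 -c "
from h import *
plan([-75,57,248],[-75,57,130])"
```

```text
t 0.77 rack pos [-234.  -190.8  248.1] F [ 0.1 -0.6 -1.2] yaw turn needed -0.0002 gap 0.0857
[-75, 57, 248] -> [ 1.589e+01 -2.478e+01  2.000e-02]
[-75, 57, 130] -> [ 15.9  -24.78  11.82]
```

Request:
{"api": "servo_tool", "payload": {"series": [[[2,-3.1,0],0],[[4,-6.2,0],0],[[6,-9.3,0],0],[[8,-12.4,0],0],[[10,-15.5,0],0],[[12,-18.6,0],0],[[14,-21.7,0],0],[[15.9,-24.8,0],0]]}}

```text
t: 1.43
tool_pos: [0.5309, -0.0478, 0.2481]
orientation: [0.999, 0.042, -0.0, 0.0]
ft_force: [0.4, -0.6, 0.8]
finger_gap: 0.0853
gripper_force: 0.0
```

Request:
{"api": "servo_tool", "payload": {"series": [[[0,0,0],0],[[0,0,2],0],[[0,0,4],0],[[0,0,6],0],[[0,0,8],0],[[0,0,8],0]]}}

```text
t: 1.93
tool_pos: [0.5277, -0.0496, 0.165]
orientation: [0.999, 0.042, -0.004, -0.0]
ft_force: [-0.5, -0.9, 0.7]
finger_gap: 0.0856
gripper_force: 0.0
```

```bash
python3 -c "
from h import *
plan([-75,57,130],[3,57,130])
from plant import read_camera
t=read_camera('top')['img'];s=read_camera('scene')['img']
im=np.vstack([cv2.resize(t[120:260,200:440],None,fx=2.5,fy=2.5),cv2.resize(s[140:260,120:360],None,fx=2.5,fy=2.0)])
cv2.imwrite('pics/a.png',im[:600]);print(im.shape)"
```

```text
t 1.93 rack pos [-78.   55.6 165. ] F [-0.5 -0.9  0.7] yaw turn needed 0.0002 gap 0.0856
[-75, 57, 130] -> [ 0.32 -0.14  3.5 ]
[3, 57, 130] -> [ 8.12 -0.14  3.44]
(590, 600, 3)
```

View pics/a.png

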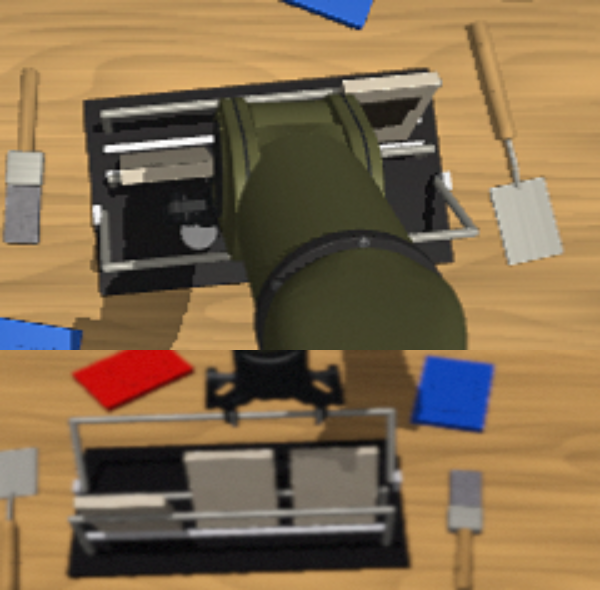

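The scene crop shows both fingers (235,415) and (320,415) in front of the two tipped tiles, between the gate bar and the tiles. I'll lower and push slowly.

Request:
{"api": "servo_tool", "payload": {"series": [[[0.3,-0.1,1.5],0],[[0.3,-0.1,3],0],[[0.3,-0.1,3.5],0],[[1.3,-0.1,3.5],0],[[2.3,-0.1,3.5],0],[[3,-0.1,3.5],0],[[3.5,-0.1,3.5],0],[[4,-0.1,3.5],0]]}}

```text
t: 2.7
tool_pos: [0.5708, -0.0455, 0.1341]
orientation: [0.999, 0.041, 0.001, 0.0]
ft_force: [-0.9, 0.4, 0.0]
finger_gap: 0.0852
gripper_force: 0.1
```

Request:
{"api": "servo_tool", "payload": {"series": [[[0.4,0,0],0],[[0.8,0,0],0],[[1.2,0,0],0],[[1.6,0,0],0],[[1.8,0,0],0],[[2,0,0],0]]}}

```text
t: 3.2
tool_pos: [0.5903, -0.0437, 0.1333]
orientation: [0.999, 0.041, -0.0, 0.0]
ft_force: [-0.1, -0.3, -0.0]
finger_gap: 0.0852
gripper_force: 0.0
```

```bash
python3 -c "
from h import *
plan([3,57,130])"
```

```text
t 3.2 rack pos [-15.1  56.3 133.3] F [-0.1 -0.3 -0. ] yaw turn needed -0.0002 gap 0.0852
[3, 57, 130] -> [ 1.81 -0.07  0.33]
```

Request:
{"api": "servo_tool", "payload": {"series": [[[0.3,0,0.3],0],[[0.6,0,0.3],0],[[0.8,0,0.3],0],[[1,0,0.3],0],[[1.2,0,0.3],0],[[1.4,0,0.3],0],[[1.5,0,0.3],0],[[1.6,0,0.3],0]]}}

```text
t: 3.87
tool_pos: [0.6061, -0.0424, 0.1303]
orientation: [0.999, 0.041, 0.0, 0.0]
ft_force: [-1.1, -0.6, -0.0]
finger_gap: 0.0854
gripper_force: 0.0
```

```bash
python3 -c "
from h import *
plan([3,57,130])
from plant import read_camera
t=read_camera('top')['img'];s=read_camera('scene')['img']
im=np.vstack([cv2.resize(t[120:260,200:440],None,fx=2.5,fy=2.1),cv2.resize(s[140:260,120:360],None,fx=2.5,fy=2.5)])
cv2.imwrite('pics/b.png',im[:600]);print(im.shape)"
```

```text
t 3.87 rack pos [  0.8  56.2 130.3] F [-1.1 -0.6 -0. ] yaw turn needed -0.0003 gap 0.0854
[3, 57, 130] -> [ 0.22 -0.08  0.03]
(594, 600, 3)
```

View pics/b.png

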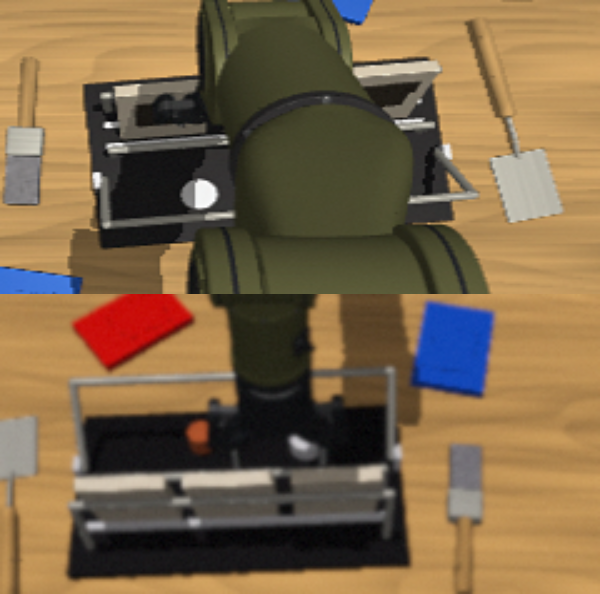

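All three tiles now lean level on the back rail (tops at row ~480 in the scene crop). Next I back off and go over and behind the gate bar with the jaws shut.

Request:
{"api": "servo_tool", "payload": {"series": [[[-1,0,0],0],[[-3,0,0],0],[[-5.5,0,0],0],[[-8,0,0],0],[[-8,0,-2.5],0],[[-8,0,-5.5],0],[[-8,0,-8.5],0],[[-8,0,-8.5],0]]}}

```text
t: 4.63
tool_pos: [0.5294, -0.0493, 0.2204]
orientation: [0.999, 0.041, 0.005, 0.0]
ft_force: [0.2, -0.3, -0.5]
finger_gap: 0.0854
gripper_force: 0.0
```

Request:
{"api": "servo_tool", "payload": {"series": [[[-2.5,1.5,0],0],[[-5,3,0],0],[[-7.5,4.5,0],0],[[-9.5,5.6,0],0],[[-9.5,5.6,0],0],[[-9.5,5.6,0],0]], "jaw": 0, "force": 20}}

```text
t: 5.13
tool_pos: [0.4353, -0.1135, 0.2153]
orientation: [0.999, 0.04, -0.0, 0.0]
ft_force: [0.7, 0.5, 0.3]
finger_gap: 0.0123
gripper_force: 0.0
```

```bash
python3 -c "
from h import *
plan([-170,0,120],[-22,0,120])"
```

```text
t 5.13 rack pos [-175.3   -0.4  215.3] F [0.7 0.5 0.3] yaw turn needed -0.0025 gap 0.0123
[-170, 0, 120] -> [ 0.53 -0.05  9.53]
[-22, 0, 120] -> [15.33 -0.08  9.53]
```

Request:
{"api": "servo_tool", "payload": {"series": [[[0,0,3],0],[[0,0,6],0],[[0,0,9],0],[[0,0,9.5],0],[[0,0,9.5],0],[[1,0,9.5],0],[[2,0,9.5],0],[[3,0,9.5],0]]}}

```text
t: 5.8
tool_pos: [0.468, -0.1099, 0.122]
orientation: [0.999, 0.042, 0.001, 0.0]
ft_force: [-0.0, -0.4, -0.7]
finger_gap: 0.0002
gripper_force: 0.0
```

Request:
{"api": "servo_tool", "payload": {"series": [[[1,0,0],0],[[2,0,0],0],[[3,0,0],0],[[4,0,0],0],[[5,0,0],0],[[6,0,0],0],[[7,0,0],0],[[8,0,0],0]]}}

```text
t: 6.47
tool_pos: [0.5471, -0.1032, 0.1225]
orientation: [0.999, 0.042, 0.001, 0.0]
ft_force: [-0.2, 0.4, -1.1]
finger_gap: 0.0
gripper_force: 0.5
```

```bash
python3 -c "
from h import *
plan([-22,0,120])
from plant import read_camera
t=read_camera('top')['img'];s=read_camera('scene')['img']
im=np.vstack([cv2.resize(t[120:260,200:440],None,fx=2.5,fy=2.1),cv2.resize(s[140:260,120:360],None,fx=2.5,fy=2.5)])
cv2.imwrite('pics/c.png',im[:600])"
```

```text
t 6.47 rack pos [-63.1   0.5 122.5] F [-0.2  0.4 -1.1] yaw turn needed 0.0001 gap 0.0
[-22, 0, 120] -> [4.11 0.05 0.26]
```

View pics/c.png

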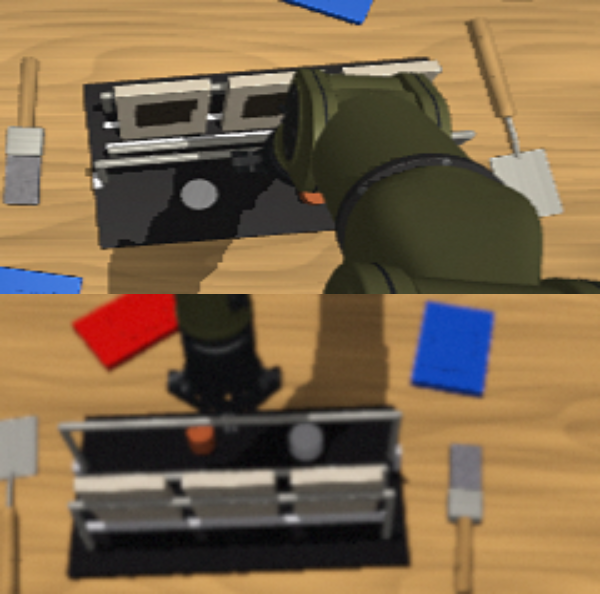

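The gate bar is following the fingers (row ~420 in the scene crop). I'll continue slowly to the stop.

Request:
{"api": "servo_tool", "payload": {"series": [[[0.8,0,0.2],0],[[1.6,0,0.2],0],[[2.2,0,0.2],0],[[2.7,0,0.2],0],[[3.1,0,0.2],0],[[3.4,0,0.2],0],[[3.6,0,0.2],0],[[3.8,0,0.2],0]]}}

```text
t: 7.23
tool_pos: [0.5837, -0.1005, 0.1182]
orientation: [0.999, 0.041, -0.0, 0.0]
ft_force: [-0.7, 0.5, -0.6]
finger_gap: -0.0001
gripper_force: 0.4
```

Request:
{"api": "servo_tool", "payload": {"series": [[[0.1,0,0],0],[[0.2,0,0],0],[[0.3,0,0],0],[[0.3,0,0],0]]}}

```text
t: 7.57
tool_pos: [0.5869, -0.1002, 0.1183]
orientation: [0.999, 0.041, 0.0, 0.0]
ft_force: [-0.6, 0.6, -0.4]
finger_gap: 0.0004
gripper_force: 0.1
```

```bash
python3 -c "
from h import *
plan([-22,0,120])"
```

```text
t 7.57 rack pos [-23.1   0.3 118.3] F [-0.6  0.6 -0.4] yaw turn needed -0.0002 gap 0.0004
[-22, 0, 120] -> [ 0.11  0.03 -0.17]
```

Not at the stop yet, since there's no force rise. I'll creep on in 1 mm steps.

Request:
{"api": "servo_tool", "payload": {"series": [[[0.1,0,0],0],[[0.2,0,0],0],[[0.2,0,0],0]]}}

```text
t: 7.82
tool_pos: [0.589, -0.1, 0.1183]
orientation: [0.999, 0.041, 0.0, 0.0]
ft_force: [-1.1, 0.1, -0.1]
finger_gap: -0.0001
gripper_force: 0.2
```

Request:
{"api": "servo_tool", "payload": {"series": [[[0.1,0,0],0],[[0.2,0,0],0],[[0.2,0,0],0]]}}

```text
t: 8.07
tool_pos: [0.591, -0.0998, 0.1183]
orientation: [0.999, 0.041, 0.0, 0.0]
ft_force: [-0.5, 0.1, -0.9]
finger_gap: 0.0006
gripper_force: 0.1
```

Request:
{"api": "servo_tool", "payload": {"series": [[[0.1,0,0],0],[[0.2,0,0],0],[[0.2,0,0],0]]}}

```text
t: 8.32
tool_pos: [0.5913, -0.0998, 0.1182]
orientation: [0.999, 0.041, -0.002, -0.0]
ft_force: [-5.2, -0.2, 2.7]
finger_gap: 0.0001
gripper_force: 2.5
```

The force has risen to 5 N and the tool stalls at rack x about -19, so the bar is on its stop. I'll push a touch firmer, then withdraw.

Request:
{"api": "servo_tool", "payload": {"series": [[[0.1,0,0],0],[[0.2,0,0],0],[[0.2,0,0],0]]}}

```text
t: 8.57
tool_pos: [0.5914, -0.0998, 0.1181]
orientation: [0.999, 0.041, -0.003, -0.0]
ft_force: [-8.2, 0.0, 6.5]
finger_gap: 0.0
gripper_force: 4.4
```

Request:
{"api": "servo_tool", "payload": {"series": [[[-1,0,0],0],[[-3,0,0],0],[[-6,0,0],0],[[-9,0,0],0],[[-12,0,-2],0],[[-15,0,-5],0],[[-15,0,-8],0],[[-15,0,-8],0]]}}

```text
t: 9.23
tool_pos: [0.4468, -0.1129, 0.2026]
orientation: [0.999, 0.041, 0.004, 0.001]
ft_force: [1.1, 0.0, 1.0]
finger_gap: 0.0007
gripper_force: 0.0
```

Request:
{"api": "servo_tool", "payload": {"series": [[[0,4,0],0],[[0,8,0],0],[[0,12,0],0],[[0,16,0],0],[[0,20,0],0],[[0,24,0],0],[[0,24,0],0]]}}

```text
t: 9.82
tool_pos: [0.4649, -0.3627, 0.1988]
orientation: [0.999, 0.036, 0.002, 0.005]
ft_force: [-0.3, -2.2, -0.6]
finger_gap: -0.0001
gripper_force: 0.0
```

```bash
python3 - <<'E'
from h import *
from plant import read_camera
plan()
p=np.load("pose.npy"); ims=[]
for n,(x0,y0,x1,y1) in(("top",(200,120,440,260)),("scene",(120,150,360,260))):
    c=read_camera(n); im=cv2.resize(c["img"],None,fx=2.5,fy=2.5,interpolation=cv2.INTER_CUBIC)
    for g,col in((1.13,(255,0,255)),(1.05,(255,255,0))):
        a=np.radians(125)-g; X=-60+110*np.cos(a);Z=30+110*np.sin(a)
        q=proj(c,rw(p,[[X,187,Z],[X,-187,Z]]))*2.5; cv2.polylines(im,[q.astype(int)],False,col,1)
    ims.append(im[int(y0*2.5):int(y1*2.5),int(x0*2.5):int(x1*2.5)])
im=np.vstack(ims); cv2.imwrite("pics/d.png",cv2.resize(im,(576,600)))
E
```

```text
t 9.82 rack pos [-166.5 -251.2  198.8] F [-0.3 -2.2 -0.6] yaw turn needed -0.0117 gap -0.0001
```

View pics/d.png

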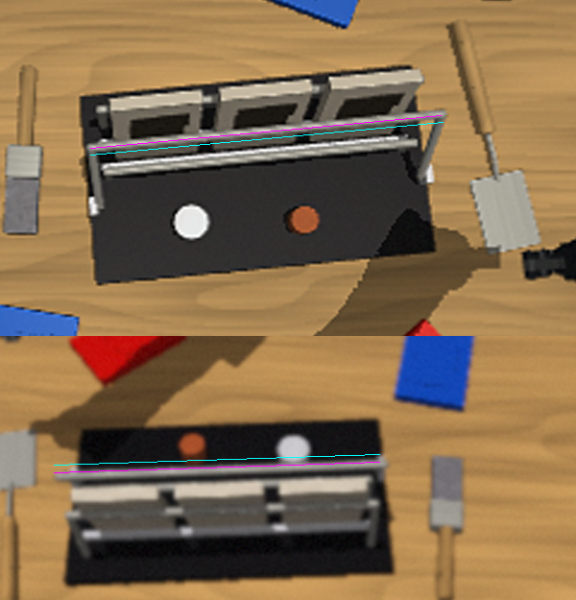

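The gate bar lies on the 1.13 rad overlay in both views. All three tiles lean on the back rail, and the tin, core, brush and scraper have not moved. I'll let the arm settle and hand in.

Request:
{"api": "servo_tool", "payload": {"series": [[[0,0,0],0],[[0,0,0],0],[[0,0,0],0],[[0,0,0],0]]}}

```text
t: 10.25
tool_pos: [0.4657, -0.3498, 0.1985]
orientation: [0.999, 0.043, 0.0, -0.0]
ft_force: [-0.5, -0.5, 0.5]
finger_gap: 0.0002
gripper_force: 0.0
```

```bash
python3 -c "
from plant import order
print(order.hand_in())"
```

```text
the job is handed in; nothing more can be done
None
```

I pushed both tipped tiles back onto the back rail, then pushed the gate to its stop; the final views show the third tile, tin, core, brush and scraper unmoved, and the job was handed in at about 10 s.

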